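Load the bush carrier and lock its keeper bar with the T-bolt

TASK

Swing the keeper bar of the carrier aside and stand every loose bush that is waiting on the bench to the right of the carrier in a pocket of its own size, upright and fully home. Then swing the bar fully back over them against its stop, put the T-bolt from its wooden stand down through the slots of the bar and the anchor under it until its collar rests on the bar, and give it a quarter turn so that its head locks crosswise under the anchor. Leave the jar, the oil can and the black tape where they are.

Things in the scene. Friction and masses are not known exactly. Their poses are not given: they have to be found in the camera images.
- carrier: grey bush carrier fixed to the bench, 126 x 326 mm, origin under it at bench height, z up, y along the row of pockets towards the anchor bridge. Along y (x = 0): bar pivot at -140 mm, large pockets at -92 and -36, small pockets at 17 and 61, anchor bridge at 113 mm. Block top 34 mm high and 90 mm wide in x
- pocket_large_1 (a point): centre of the mouth of a round pocket in the carrier for a large bush (pocket 50 mm wide, 26 mm deep with chamfered mouth), at the top face of the block, 34 mm above the bench
- pocket_large_2 (a point): centre of the mouth of a round pocket in the carrier for a large bush (pocket 50 mm wide, 26 mm deep), at the top face of the block, 34 mm above the bench
- pocket_small_1 (a point): centre of the mouth of a round pocket in the carrier for a small bush (pocket 36.5 mm wide, 15 mm deep), at the top face of the block, 34 mm above the bench
- pocket_small_2 (a point): centre of the mouth of a round pocket in the carrier for a small bush (pocket 36.5 mm wide, 15 mm deep), at the top face of the block, 34 mm above the bench
- anchor_slot (a point): centre of the slot in the anchor bridge, at the bridge's top face, 64 mm above the bench. The slot is 36 mm long (along the carrier's y) and 15 mm wide, the bridge plate 8 mm thick, with room below it for the T-head to turn freely either way.
- bar (a joint): angle of the aluminium keeper bar about its upright pivot: 0 = home over the pockets, against its stop, end slot over the anchor slot; grows clockwise from above, towards the carrier's +x side, to 1.75 rad. Stays where left; friction 0.12 N m. Bar 26 mm wide, 65 to 73 mm above the bench (seated bushes reach 61 mm); its end is 284 mm from the pivot
- bar_pivot (a point): point on the upright pivot axis of the bar, at the height of its top face (73 mm)
- bar_knob (a point): top centre of the bar's upright black round grip, 22 mm thick, standing 36 mm high on the bar, 130 mm from the pivot
- bar_slot (a point): centre of the slot in the end of the bar, at its top face, 253 mm from the pivot; 39 mm long along the bar, 19 mm wide
- t_bolt: T-bolt, 0.16 kg, standing head down in its stand. Origin: centre of the T-head's underside, z up, x along the head. Head 30 (x) x 9 (y) x 8 mm; shank 9 mm thick; collar 46 mm wide, 28 to 33 mm above the origin; over it a flat wing grip 46 (x) x 12 (y) mm, 33 to 63 mm up, in line with the head. Hung by its collar on the bar, its origin is 45 mm above the bench and its head free to turn 3 mm under the bridge
- stand: fixed wooden block 70 x 56 x 34 mm, origin under its centre; a slot 37 (x) x 16 (y) mm in its top holds the T-bolt, whose collar rests on it (the bolt's origin 6 mm above the bench)
- bush_large_1: large steel-and-rubber bush, upright cylinder 45 mm thick, 53 mm tall, with smooth faces, origin at the centre of its underside, z up; fits either large pocket; may be absent
- bush_large_2: large steel-and-rubber bush, upright cylinder 45 mm thick, 53 mm tall, with smooth faces, origin at the centre of its underside, z up; fits either large pocket; may be absent
- bush_small_1: small steel-and-rubber bush, upright cylinder 32 mm thick, 42 mm tall, origin at the centre of its underside, z up; fits either small pocket; may be absent
- bush_small_2: small steel-and-rubber bush, upright cylinder 32 mm thick, 42 mm tall, origin at the centre of its underside, z up; fits either small pocket; may be absent
- jar: bystander: jar with black cap, 62 mm wide, 85 mm tall, origin under it
- oiler: bystander: small red pump oil can, 68 x 115 x 196 mm, origin under it
- black_tape: bystander: roll of black tape lying flat, 78 mm wide, 20 mm high, origin under it
Things that resemble listed ones, but are neither listed nor needed, are in the scene too. What is shaped like the bush_small_2 but green or purple is not meant.

How it is judged:
By the outcome, as a careful person would: the job done as asked, in the order asked, and still so for the second after the job is handed in, with the robot touching nothing.
Of bush_large_1, bush_large_2, bush_small_1, bush_small_2 only 2 to 4 are there at a start; the rules pass over those that are not, and their reading is None.
At some moment in a run one of bush_large_1, bush_large_2 may be knocked a few centimetres aside while the robot is not near it.
It also fails if it takes over 210 s, if anything falls off the work surface, if the arm or the gripper's body presses on something with over 40 N, if the wrist force passes 120 N, or if a joint passes its speed limit or range.

ROBOT

A 6-joint arm with a two-finger parallel gripper is mounted at the origin on a cart in front of the work surface, level with it; the furniture and walls round the work are solid. World frame = base frame: x ahead of the robot, y to its left, z up, the work surface at z = 0. Lengths are in m, angles in rad, forces in N, time in s.
With the tool pointing down it reaches from about 0.35 to 0.85 m from the base axis. Payload 8.1 kg.
Tool frame: the origin (TCP) lies at the centre of the arm's flange, where the gripper is bolted on; the fingertips stand 186 mm ahead of it and the grasp point (between the pads) lies 167 mm ahead of it (robot.grasp_offset is the distance from the TCP to the grasp point, in m); z points along the fingers, y is the line along which they close (so a half turn about z gives the same grasp; the last joint's range is limited). The gripper opens to 93 mm and grips with 3 to 60 N. Pads are 15 mm wide; open, the fingers measure 128 mm over their backs; the gripper's body (75 mm by 188 mm) begins 65 mm behind the grasp point.
Start: joints at [-0.085, 0.13, 1.488, -0, 1.523, -0.085], TCP at [0.6, 0, 0.405] pointing down, gripper open.
Joint ranges: [-2.96, 2.96], [-0.89, 2.26], [0.02, 2.5], [-1.34, 4.48], [0, 2.73], [-2.66, 2.66]. Speed limits (rad/s): [2.39, 2.39, 2.79, 3.14, 3.14, 3.14].

INTERFACE

Orientations are given as a rotation vector (axis times angle).
In Python, from plant import robot gives the robot as it stands.
- The arm moves only by the tool drive_tool, never from a script. Its argument "moves" is one flat list of numbers, 7 for each row, row after row: the finger opening in mm, from 0 to 93, then the shift along the tool's x, y, z in mm, then the turn, a rotation vector about the tool's x, y, z in degrees. A call has 1 to 8 rows; each row shifts and turns the commanded pose from where the row before left it, along the tool's axes as they then stand; what a row does not reach is not made up. A row lasts 1/10 s, in which the tool goes at most 50 mm and 8.59 degrees, less where a joint would pass 70% of its speed; a pose out of reach is approached as far as the arm can. A call is refused whole if a number of a shift passes 50 or a number of a turn 8.59, either way. A call with a gripper value outside its range is refused whole. The fingers move at their own pace and stop on an object; "grip_force" is the grip in N (left out, the last holds). Time passes only in rows, so rows that do not move let the fingers close. It gives the time, the measured TCP pose, the force, the opening and the grip force at its end, in the units of the state.
- robot.read_state(): the state, without advancing time (a new reading comes with each control period).
- robot.read_camera(name): name is "scene" or "side" or "wrist"; returns a dict with "color" (480x640x3 uint8, red, green, blue), "depth" (480x640 float32, m along the optical axis (not along the pixel's ray), 0 where there is no reading), "mtx" (3x3 intrinsics, pixels), "dist_coeffs" ([k1, k2, p1, p2, k3] as OpenCV has them; the pictures are not rectified), "R" (3x3) and "t" (3): a world point X has camera coordinates R X + t. Camera axes: x right, y down, z forward; pixel columns grow to the right and rows downward; lengths in m; the calibration is good to about 2 mm. A picture is of the moment at which its call begins.
- robot.close_job(): hands the job in; it is judged then, once.
The state is a dict: "t": time; "q": joint angles; "dq": joint speeds; "joint_torque": joint torques, N m; "tool_pos": TCP position; "orientation": TCP orientation; "force": force on the tool from outside, world axes, zero at the start; "wrist_torque": the same for the moment, N m; "opening": finger opening in m; "gripper_force": force on a finger pad.
Only numpy, scipy, OpenCV 4.12 (cv2) and the standard library are available. Lean on these libraries where they do the work, as an engineer would, in place of code of your own. Each camera call takes 0.05 s, during which the arm holds its last target. There are 200 camera calls.

## Working session

There is one attempt and no reset: what is moved stays moved. The work goes in short steps, Python scripts to look and compute and a tool call to move; the robot and the scene stay as the last step left them, time stands still between calls to the robot, and variables do not carry over. Pictures are saved under pics/ and viewed, at most 14 in all, crops included, and the job is handed in when it is done.

Besides the shell and the picture viewer there is one more tool, called after "Emit:" as name(argument=value, ...), one argument or row to a line, values as JSON. drive_tool: Moves the arm, as the interface text tells. Its arguments: {"type":"object","properties":{"moves":{"type":"array","items":{"type":"number"}},"grip_force":{"type":"number"}},"required":["moves"]}

```bash
mkdir -p pics; ls
python3 - <<'E'
from plant import robot
import cv2,numpy as np
for n in ["scene","side"]:
    c=robot.read_camera(n); cv2.imwrite(f"pics/{n}0.png",c["color"][:,:,::-1]); np.savez(f"{n}0.npz",**c)
    print(n,c["mtx"].tolist(),c["dist_coeffs"],(-c["R"].T@c["t"]).round(3),c["R"].round(2).tolist())
s=robot.read_state();print(s)
E
```

```text
pics
scene [[495.76053914549044, 0.0, 324.7489328357316], [0.0, 495.76053914549044, 238.58650058476007], [0.0, 0.0, 1.0]] [-0.14098199  0.          0.          0.          0.        ] [ 0.118 -0.804  0.944] [[0.89, -0.45, 0.02], [-0.29, -0.61, -0.74], [0.34, 0.65, -0.68]]
side [[455.1337182891422, 0.0, 325.609971582765], [0.0, 455.1337182891422, 238.4505575011452], [0.0, 0.0, 1.0]] [0.01659213 0.         0.         0.         0.        ] [ 0.597 -0.945  0.648] [[1.0, 0.05, -0.01], [0.02, -0.51, -0.86], [-0.04, 0.86, -0.51]]
{'t': 0.1, 'q': array([-8.54092055e-02,  1.31104930e-01,  1.48915424e+00,  2.41005289e-06,
        1.52299774e+00, -8.54118869e-02]), 'dq': array([-3.36111809e-05, -1.88653904e-03, -1.58001446e-03,  2.65423344e-04,
       -3.08469450e-04,  1.31217734e-03]), 'joint_torque': array([ 2.89806376e-03, -5.61339462e+01, -4.93095982e+01,  7.72326719e-02,
        2.89617141e-02, -2.83941080e-05]), 'tool_pos': array([5.99800649e-01, 3.43492761e-05, 4.03789428e-01]), 'orientation': array([-2.22053713e+00, -2.22054282e+00,  1.68052103e-03]), 'force': array([-0.2401614 ,  0.14917854, -0.57002157]), 'wrist_torque': array([ 0.00924132, -0.01795981, -0.00251491]), 'gripper_force': 0.0, 'opening': 0.09309000413229462}
```

View pics/scene0.png

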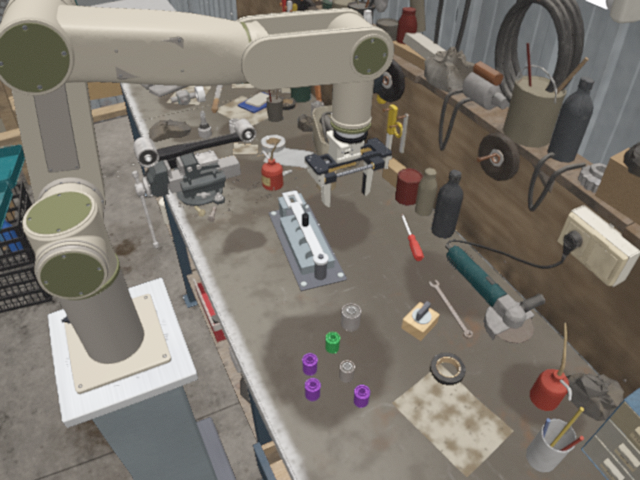

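View pics/side0.png

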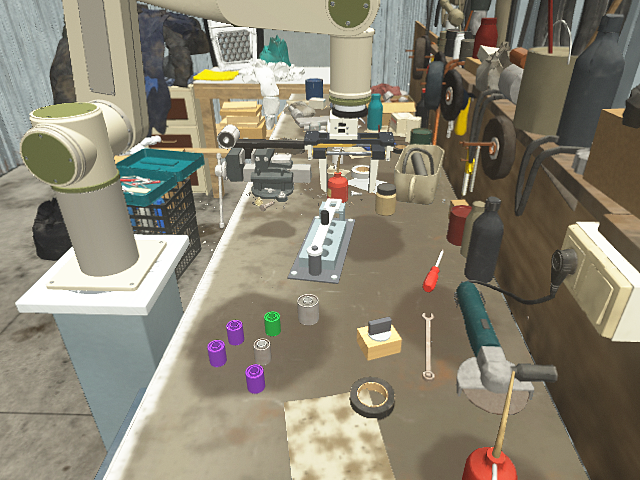

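The scene picture shows the carrier at (308,238), with the knob at (306,218) and the pivot at about (320,265). The stand with the T-bolt is at (421,318). The candidates are a grey large bush at (351,317), a grey small bush at (347,371), a green one at (333,342) and purple ones at (310,364), (313,389) and (362,396). Only the two grey ones fit the description. I'll confirm that in one crop and measure.

```bash
cat > h.py <<'E'
import cv2,numpy as np
from plant import robot
from scipy.spatial.transform import Rotation as Ro
def ray(c,uv):
    p=cv2.undistortPoints(np.array([uv],float).reshape(-1,1,2),c["mtx"],c["dist_coeffs"]).reshape(-1,2)
    d=np.c_[p,np.ones(len(p))]@c["R"]; o=-c["R"].T@c["t"]; return o,d
def onplane(c,uv,z):
    o,d=ray(c,uv); return o+d*((z-o[2])/d[:,2])[:,None]
def cloud(c):
    v,u=np.mgrid[:480,:640]; uv=np.c_[u.ravel(),v.ravel()]
    o,d=ray(c,uv); return (o+d*c["depth"].ravel()[:,None]).reshape(480,640,3)
def proj(c,X): 
    return cv2.projectPoints(np.atleast_2d(X).astype(float),cv2.Rodrigues(c["R"])[0],c["t"],c["mtx"],c["dist_coeffs"])[0].reshape(-1,2)
def big(c,x0,x1,y0,y1,name,f=3):
    cv2.imwrite(name,cv2.resize(np.ascontiguousarray(c["color"][y0:y1,x0:x1,::-1]),None,fx=f,fy=f,interpolation=cv2.INTER_CUBIC))
E
python3 - <<'E'
from h import *
c=dict(np.load("scene0.npz")); P=cloud(c)
big(c,250,450,185,410,"pics/crop0.png",2.6)
for n,(u,v) in dict(large=(351,311),small=(347,366),green=(333,337),knob=(305,212),pivot=(320,260),wing=(423,308),bartip=(290,200),bench=(330,290)).items():
    print(n,P[v,u].round(3))
def circ(box,zlo,zhi):
    x0,x1,y0,y1=box; Q=P[y0:y1,x0:x1].reshape(-1,3); Q=Q[(Q[:,2]>zlo)&(Q[:,2]<zhi)]
    return Q.shape, Q.min(0).round(3),Q.max(0).round(3),cv2.minEnclosingCircle(Q[:,:2].astype(np.float32)*1000)
print("L",circ((335,368,298,335),.046,.06)); print("S",circ((337,358,358,384),.036,.05))
x0,x1,y0,y1=395,445,290,340; Q=P[y0:y1,x0:x1].reshape(-1,3)
for lo,hi in((.029,.036),(.05,.075)):
    q=Q[(Q[:,2]>lo)&(Q[:,2]<hi)]; print(len(q),cv2.minAreaRect(q[:,:2].astype(np.float32)*1000))
x0,x1,y0,y1=262,350,180,295; Q=P[y0:y1,x0:x1].reshape(-1,3)
for lo,hi in((.003,.012),(.03,.038),(.068,.078),(.095,.12)):
    q=Q[(Q[:,2]>lo)&(Q[:,2]<hi)]; print(lo,len(q),cv2.minAreaRect(q[:,:2].astype(np.float32)*1000), q.mean(0).round(3))
E
```

```text
large [ 0.521 -0.183  0.038]
small [ 0.444 -0.306  0.028]
green [ 0.451 -0.227  0.032]
knob [0.583 0.201 0.029]
pivot [ 0.515 -0.033  0.074]
wing [ 0.661 -0.269  0.068]
bartip [0.581 0.305 0.   ]
bench [ 0.526 -0.069 -0.006]
L ((128, 3), array([ 0.494, -0.212,  0.046]), array([ 0.54 , -0.166,  0.054]), ((516.216064453125, -188.67379760742188), 24.52398681640625))
S ((101, 3), array([ 0.424, -0.328,  0.036]), array([ 0.455, -0.296,  0.044]), ((439.9871826171875, -311.9461669921875), 16.975671768188477))
314 ((663.7545776367188, -268.4642333984375), (73.88156127929688, 54.506683349609375), 21.687896728515625)
114 ((661.9329223632812, -267.8079833984375), (45.4403076171875, 11.336735725402832), 20.238744735717773)
0.003 1333 ((578.1329345703125, 151.61465454101562), (457.0168151855469, 278.22320556640625), 68.45391082763672) [0.523 0.083 0.006]
0.03 885 ((546.7647094726562, 174.88668823242188), (432.16943359375, 92.48089599609375), 81.94766998291016) [0.529 0.105 0.033]
0.068 687 ((537.6677856445312, 108.45008850097656), (305.6651611328125, 43.350250244140625), 81.68548583984375) [0.535 0.097 0.072]
0.095 58 ((537.163818359375, 104.78639221191406), (22.232276916503906, 18.562177658081055), 64.28468322753906) [0.537 0.103 0.104]
```

View pics/crop0.png

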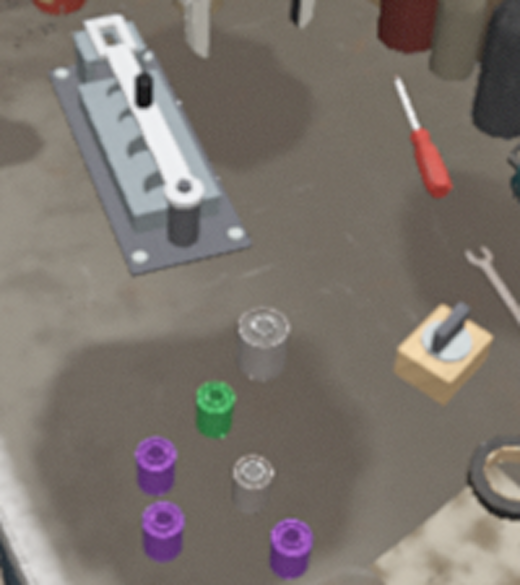

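The crop confirms it: only two steel-grey bushes, a large one at (263,330) and a small one at (252,475). Next I'll look at the carrier with the wrist camera.

Run:
```python
from h import *
c=robot.read_camera("wrist"); np.savez("w0.npz",**c); cv2.imwrite("pics/w0.png",c["color"][:,:,::-1])
print((-c["R"].T@c["t"]).round(4),c["R"].round(3).tolist(),c["mtx"][0,0],c["dist_coeffs"])
```

```text
[0.5992 0.073  0.3838] [[1.0, 0.0, -0.001], [0.001, -0.965, 0.263], [-0.0, -0.263, -0.965]] 347.69664896597277 [-0.00726919  0.          0.          0.          0.        ]
```

View pics/w0.png

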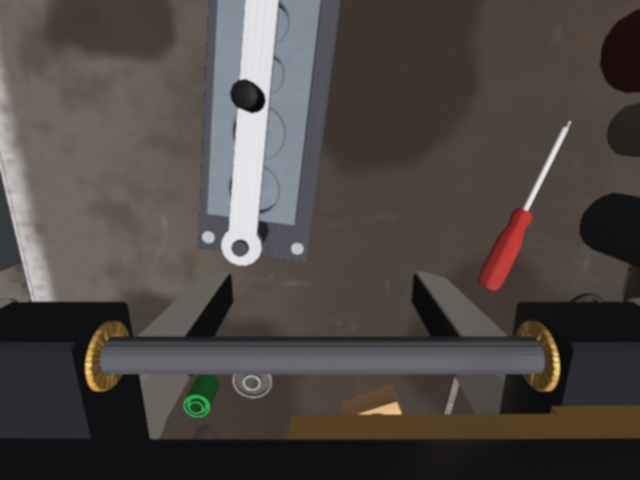

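The wrist view shows the bar from its pivot at (240,247) to the knob at (248,95). The carrier runs on past the top edge. I'll shift +y to see all of it.

Emit:
drive_tool(
  moves=[93, 45, 0, 0, 0, 0, 0, 93, 45, 0, 0, 0, 0, 0, 93, 45, 0, 0, 0, 0, 0, 93, 0, 0, 0, 0, 0, 0],
)

```text
t: 0.55
tool_pos: [0.5993, 0.1399, 0.4043]
orientation: [-2.215, -2.226, -0.001]
force: [0.0, -0.7, 0.6]
opening: 0.0931
gripper_force: 0.0
```

Run:
```python
from h import *
c=robot.read_camera("wrist"); np.savez("w1.npz",**c); cv2.imwrite("pics/w1.png",c["color"][:,:,::-1])
s=robot.read_state();print(s["tool_pos"],s["t"])
```

```text
[0.59954917 0.13760054 0.40423805] 0.6
```

View pics/w1.png

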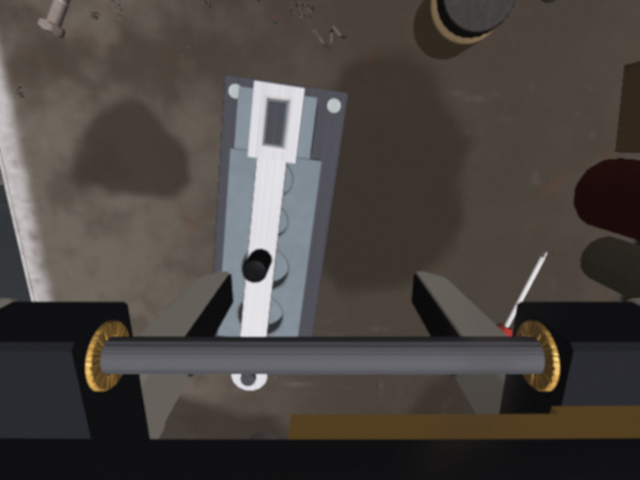

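Run:
```python
from h import *
w0=dict(np.load("w0.npz")); w1=dict(np.load("w1.npz"))
t=onplane(w1,[(235,91),(334,105)],.008); b=onplane(w0,[(208,237),(297,249)],.008)
print(t.round(4),b.round(4)); C=(t.sum(0)+b.sum(0))/4; d=(t-b).mean(0); print("C",C,"y dir yaw",np.degrees(np.arctan2(-d[0],d[1])),np.linalg.norm(d))
pv=onplane(w0,[(240.5,247)],.073)[0];sl=onplane(w1,[(277,122)],.073)[0]; pv1=onplane(w1,[(249,379)],.073)[0]
print("pivot",pv,pv1,"slot",sl,np.linalg.norm(sl-pv),"bar yaw",np.degrees(np.arctan2(-(sl-pv)[0],(sl-pv)[1])))
yaw=np.arctan2(-d[0],d[1]);ex=np.array([np.cos(yaw),np.sin(yaw),0]);ey=np.array([-np.sin(yaw),np.cos(yaw),0])
print("piv in carrier",(pv-C)@ex,(pv-C)@ey)
# knob
print("knob",onplane(w0,[(243,90)],.109),onplane(w1,[(254,270)],.109))
print("block corners",onplane(w1,[(230,150),(321,160)],.034),onplane(w0,[(207,213),(295,226)],.034))
```

```text
[[0.5103 0.262  0.008 ]
 [0.6104 0.2492 0.008 ]] [[ 0.471  -0.0308  0.008 ]
 [ 0.5707 -0.0448  0.008 ]]
C [0.54059896 0.10889727 0.008     ] y dir yaw -7.663597823100555 0.29607849889582777
pivot [ 0.52279604 -0.02252656  0.073     ] [ 0.52327928 -0.02692099  0.073     ] slot [0.5598831  0.22903155 0.073     ] 0.25427728178422443 bar yaw -8.386667062673986
piv in carrier -0.00011767032746347434 -0.13262410860458618
knob [[0.54081895 0.10940189 0.109     ]] [[0.54156759 0.1082419  0.109     ]]
block corners [[0.50829764 0.2047068  0.034     ]
 [0.59746702 0.19556657 0.034     ]] [[ 0.48105722  0.00191327  0.034     ]
 [ 0.57104751 -0.01175387  0.034     ]]
```

Emit:
drive_tool(
  moves=[93, -14, -29, 30, 0, 0, 0, 93, -13, -29, 30, 0, 0, 0, 93, 0, 0, 30, 0, 0, 0, 93, 0, 0, 30, 0, 0, 0, 93, 0, 0, 18, 0, 0, 0, 93, 0, 0, 0, 0, 0, 0, 93, 0, 0, 0, 0, 0, 0],
  grip_force=8,
)

```text
t: 1.3
tool_pos: [0.5421, 0.1071, 0.267]
orientation: [-2.222, -2.22, 0.001]
force: [-0.6, 0.5, 0.1]
opening: 0.093
gripper_force: 0.0
```

Emit:
drive_tool(
  moves=[15, 0, 0, 0, 0, 0, 0, 15, 0, 0, 0, 0, 0, 0, 15, 0, 0, 0, 0, 0, 0, 15, 0, 0, 0, 0, 0, 0, 15, 0, 0, 0, 0, 0, 0, 15, 0, 0, 0, 0, 0, 0, 15, 0, 0, 0, 0, 0, 0, 15, 0, 0, 0, 0, 0, 0],
)

```text
t: 2.1
tool_pos: [0.542, 0.1081, 0.2667]
orientation: [-2.221, -2.221, 0.0]
force: [0.6, 0.1, -0.2]
opening: 0.0338
gripper_force: 0.0
```

Run:
```python
from h import *
print(robot.read_state())
p=np.array([.5231,-.0227]);k=lambda f:p+.13*np.array([np.sin(np.radians(f)),np.cos(np.radians(f))])
a=np.linspace(8.4,100,17)
print([ (np.diff([k(x) for x in a],axis=0)*1000).round(1).tolist()])
```

```text
{'t': 2.1, 'q': array([ 1.04014442e-01,  1.13349290e-01,  1.76607320e+00, -5.74848259e-07,
        1.26228971e+00,  1.04006435e-01]), 'dq': array([-0.00059322,  0.0008621 ,  0.0001559 ,  0.00189762, -0.00020481,
       -0.00100858]), 'joint_torque': array([ 4.96551278e-03, -5.14413393e+01, -4.55410445e+01,  7.56968488e-02,
        8.57773062e-03, -4.60641309e-05]), 'tool_pos': array([0.54197673, 0.10805571, 0.26668967]), 'orientation': array([-2.22137944e+00, -2.22139761e+00,  1.46384816e-04]), 'force': array([ 0.63126848,  0.09061028, -0.20204579]), 'wrist_torque': array([0.01205881, 0.01444508, 0.01668992]), 'gripper_force': 0.0, 'opening': 0.03381549875083912}
[[[12.7, -2.5], [12.4, -3.8], [12.0, -5.0], [11.4, -6.2], [10.7, -7.3], [10.0, -8.3], [9.1, -9.3], [8.1, -10.1], [7.1, -10.9], [5.9, -11.5], [4.8, -12.1], [3.5, -12.5], [2.3, -12.8], [1.0, -12.9], [-0.3, -13.0], [-1.6, -12.9]]]
```

Emit:
drive_tool(
  moves=[15, 0, 0, 0, 0, 0, 0, 15, 0, 0, 0, 0, 0, 0, 15, 0, 0, 0, 0, 0, 0, 15, -2.5, 12.7, 0, 0, 0, 0, 15, -3.8, 12.4, 0, 0, 0, 0, 15, -5, 12, 0, 0, 0, 0, 15, -6.2, 11.4, 0, 0, 0, 0, 15, -7.3, 10.7, 0, 0, 0, 0],
)

```text
t: 2.9
tool_pos: [0.6014, 0.0833, 0.2664]
orientation: [-2.22, -2.221, 0.001]
force: [-2.0, 1.9, -0.5]
opening: 0.0219
gripper_force: 8.0
```

Emit:
drive_tool(
  moves=[15, -8.3, 10, 0, 0, 0, 0, 15, -9.3, 9.1, 0, 0, 0, 0, 15, -10.1, 8.1, 0, 0, 0, 0, 15, -10.9, 7.1, 0, 0, 0, 0, 15, -11.5, 5.9, 0, 0, 0, 0, 15, -12.1, 4.8, 0, 0, 0, 0, 15, -12.5, 3.5, 0, 0, 0, 0, 15, -12.8, 2.3, 0, 0, 0, 0],
)

```text
t: 3.7
tool_pos: [0.6521, -0.0054, 0.2664]
orientation: [-2.221, -2.221, 0.0]
force: [-2.8, 2.2, -3.1]
opening: 0.0218
gripper_force: 8.0
```

Emit:
drive_tool(
  moves=[15, -12.9, 1, 0, 0, 0, 0, 15, -13, 0, 0, 0, 0, 0, 15, -12.9, -1.6, 0, 0, 0, 0, 15, 0, 0, 0, 0, 0, 0, 60, 0, 0, 0, 0, 0, 0, 60, 0, 0, 0, 0, 0, 0, 60, 0, 0, 0, 0, 0, 0, 60, 0, 0, -10, 0, 0, 0],
)

```text
t: 4.5
tool_pos: [0.6508, -0.0428, 0.2759]
orientation: [-2.22, -2.221, 0.002]
force: [-0.1, 0.4, -0.0]
opening: 0.0488
gripper_force: 0.0
```

Emit:
drive_tool(
  moves=[93, 0, 0, -50, 0, 0, 0, 93, 0, 0, -50, 0, 0, 0, 93, 31, -50, -24, 0, 0, 0, 93, 31, -50, 0, 0, 0, 0, 93, 0, -6, 0, 0, 0, 0, 93, 0, 0, 0, 0, 0, 0, 93, 0, 0, 0, 0, 0, 0],
)

```text
t: 5.2
tool_pos: [0.5642, 0.0074, 0.3967]
orientation: [2.22, 2.22, 0.002]
force: [-0.8, 0.1, 0.1]
opening: 0.093
gripper_force: 0.0
```

Run:
```python
from h import *
c=robot.read_camera("wrist"); np.savez("w2.npz",**c)
im=c["color"].copy()
O=np.array([.5418,.1160,0]);y=np.radians(-7.65);ey=np.array([-np.sin(y),np.cos(y),0]);ex=np.array([np.cos(y),np.sin(y),0])
a=np.linspace(0,2*np.pi,60)
for s,r,z in((-92,25,34),(-36,25,34),(17,18.25,34),(61,18.25,34)):
    X=O+ey*s/1e3+r/1e3*(np.cos(a)[:,None]*ex+np.sin(a)[:,None]*ey)+[0,0,z/1e3]
    for p in proj(c,X): cv2.circle(im,tuple(int(round(v)) for v in p),0,(255,0,0),-1)
cv2.imwrite("pics/w2.png",im[:,:,::-1]); 
c["color"]=im; big(c,180,380,40,330,"pics/w2c.png",2)
print(robot.read_state()["tool_pos"])
```

```text
[0.56445569 0.00721504 0.39641026]
```

View pics/w2.png

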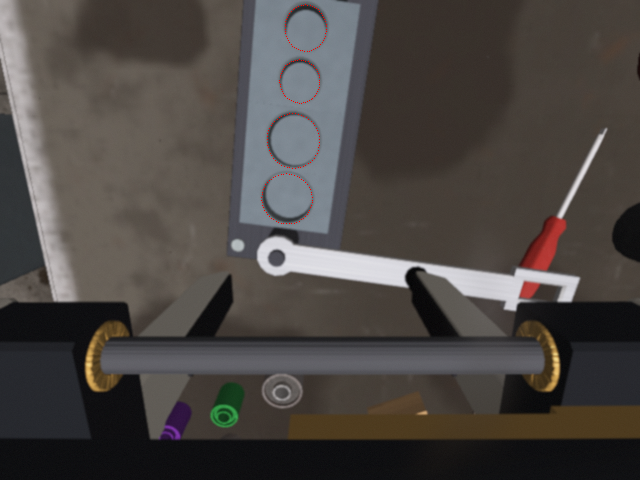

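The wrist view shows the bar swung to the right. My predicted pocket circles (red, at (306,28), (300,81), (294,140) and (288,197)) sit on the real mouths within about 1 mm. The large bush's top is at (282,391).

```bash
cat >> h.py <<'E'
def greybush(c,X,z,r):
    # refine: saturation-free bright ring near the expected top; fit by Hough around prediction
    p=proj(c,[*X,z])[0]; q=proj(c,[X[0]+r,X[1],z])[0]; R=np.linalg.norm(q-p)
    return p,R
E
python3 - <<'E'
from h import *
w2=dict(np.load("w2.npz")); print(onplane(w2,[(282,391)],.053))
for n in("scene","side"):
    c=robot.read_camera(n); P=cloud(c)
    for X,z in(((.516,-.189),.053),((.440,-.312),.042)):
        u,v=proj(c,[*X,z])[0].astype(int); Q=P[v-18:v+18,u-20:u+20].reshape(-1,3); Q=Q[(abs(Q[:,2]-z)<.004)]
        print(n,(u,v),len(Q),cv2.minEnclosingCircle(Q[:,:2].astype(np.float32)*1000))
E
```

```text
[[ 0.52073893 -0.18500938  0.053     ]]
scene (np.int64(350), np.int64(309)) 37 ((514.7575073242188, -190.32693481445312), 22.662477493286133)
scene (np.int64(347), np.int64(365)) 50 ((439.83758544921875, -312.173828125), 16.605131149291992)
side (np.int64(305), np.int64(299)) 96 ((518.6587524414062, -188.31971740722656), 23.03736686706543)
side (np.int64(260), np.int64(343)) 137 ((421.115478515625, -290.5103759765625), 45.0419807434082)
```

Emit:
drive_tool(
  moves=[80, -35, -8, 13, 0, 0, 0, 80, -35, -8, 13, 0, 0, 0, 80, -35, -8, 13, 0, 0, 0, 80, -35, -8, 13, 0, 0, 0, 80, -35, -8, 13, 0, 0, 0, 80, -20, -6, 11, 0, 0, 0, 80, 0, 0, 0, 0, 0, 0, 80, 0, 0, 0, 0, 0, 0],
)

```text
t: 6.15
tool_pos: [0.5178, -0.188, 0.3193]
orientation: [-2.223, -2.219, -0.0]
force: [-0.4, 0.4, 0.5]
opening: 0.0799
gripper_force: 0.0
```

Run:
```python
from h import *
c=robot.read_camera("wrist"); np.savez("w3.npz",**c); cv2.imwrite("pics/w3.png",c["color"][:,:,::-1])
s=robot.read_state();print(s["tool_pos"],s["orientation"])
P=cloud(c)
Q=P[150:335].reshape(-1,3);Q=Q[(abs(Q[:,2]-.053)<.004)&(np.linalg.norm(Q[:,:2]-[.518,-.188],axis=1)<.05)]
print(len(Q),cv2.minEnclosingCircle(Q[:,:2].astype(np.float32)*1000))
```

```text
[ 0.5181052  -0.18735753  0.31985461] [-2.22203814e+00 -2.22066956e+00 -6.45699881e-04]
726 ((519.96435546875, -187.1741180419922), 22.411149978637695)
```

View pics/w3.png

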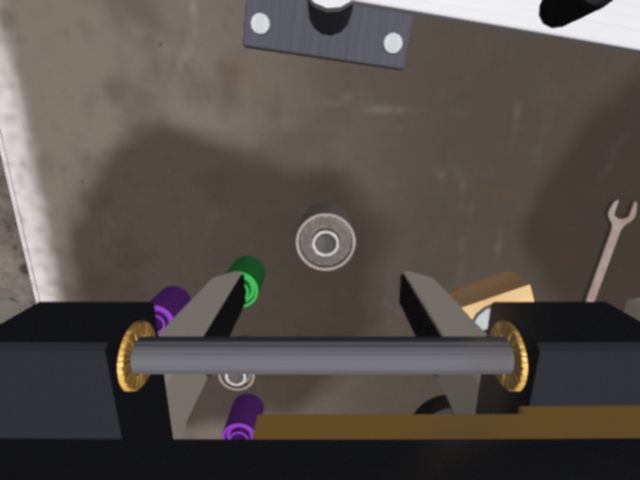

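The close view shows the large bush top centred at (326,241), r = 22.4 mm from depth. Green is clear of the left finger. Descending.

Emit:
drive_tool(
  moves=[75, 0, 2, 25, 0, 0, 0, 75, 0, 0, 25, 0, 0, 0, 75, 0, 0, 25, 0, 0, 0, 75, 0, 0, 20, 0, 0, 0, 70, 0, 0, 9, 0, 0, 0, 70, 0, 0, 0, 0, 0, 0, 40, 0, 0, 0, 0, 0, 0, 40, 0, 0, 0, 0, 0, 0],
  grip_force=25,
)

```text
t: 7.0
tool_pos: [0.5204, -0.1874, 0.2173]
orientation: [2.219, 2.22, 0.001]
force: [0.3, -0.4, 0.2]
opening: 0.0585
gripper_force: 0.0
```

Emit:
drive_tool(
  moves=[40, 0, 0, 0, 0, 0, 0, 40, 0, 0, 0, 0, 0, 0, 40, 0, 0, 0, 0, 0, 0, 40, 0, 0, 0, 0, 0, 0, 40, 0, 0, -10, 0, 0, 0, 40, 0, 0, -20, 0, 0, 0, 40, 0, 0, 0, 0, 0, 0],
)

```text
t: 7.7
tool_pos: [0.5204, -0.1878, 0.2481]
orientation: [2.219, 2.219, 0.002]
force: [0.6, -0.3, -3.5]
opening: 0.044
gripper_force: 25.0
```

Emit:
drive_tool(
  moves=[40, 0, 0, -41, 0, 0, 0, 40, 0, 0, -41, 0, 0, 0, 40, 35, 3, 0, 0, 0, 0, 40, 35, 3, 0, 0, 0, 0, 40, 35, 3, 0, 0, 0, 0, 40, 35, 0, 0, 0, 0, 0, 40, 35, 0, 0, 0, 0, 0, 40, 38, 0, 0, 0, 0, 0],
)

```text
t: 8.5
tool_pos: [0.5281, 0.0268, 0.3267]
orientation: [-2.222, -2.22, 0.001]
force: [-0.0, 0.4, -3.4]
opening: 0.0444
gripper_force: 25.0
```

Emit:
drive_tool(
  moves=[40, 0, 0, 0, 0, 0, 0, 40, 0, 0, 0, 0, 0, 0, 40, 0, 0, 0, 0, 0, 0],
)

```text
t: 8.8
tool_pos: [0.5284, 0.025, 0.3271]
orientation: [-2.222, -2.221, 0.001]
force: [0.5, -0.1, -3.0]
opening: 0.0438
gripper_force: 25.0
```

Run:
```python
from h import *
c=robot.read_camera("wrist"); np.savez("w4.npz",**c); im=c["color"].copy()
O=np.array([.5418,.1160,0]);y=np.radians(-7.65);ey=np.array([-np.sin(y),np.cos(y),0]);ex=np.array([np.cos(y),np.sin(y),0])
a=np.linspace(0,2*np.pi,90)
for s,r in((-92,25),(-36,25),(17,18.25),(61,18.25)):
    X=O+ey*s/1e3+r/1e3*(np.cos(a)[:,None]*ex+np.sin(a)[:,None]*ey)+[0,0,.034]
    for p in proj(c,X): cv2.circle(im,tuple(int(round(v)) for v in p),0,(255,0,0),-1)
s=robot.read_state();T=s["tool_pos"];print(T,s["force"],s["opening"])
for p in proj(c,T+[0,0,-.148]+.0225*np.c_[np.cos(a),np.sin(a),0*a]): cv2.circle(im,tuple(int(round(v)) for v in p),0,(0,0,255),-1)
print("bottom z est",T[2]-.2175)
c["color"]=im; big(c,180,440,40,340,"pics/w4.png",2)
```

```text
[0.52848767 0.02470654 0.32716041] [-0.49411701 -1.07053179 -3.83049125] 0.043879876896413685
bottom z est 0.10966040904981336
```

View pics/w4.png

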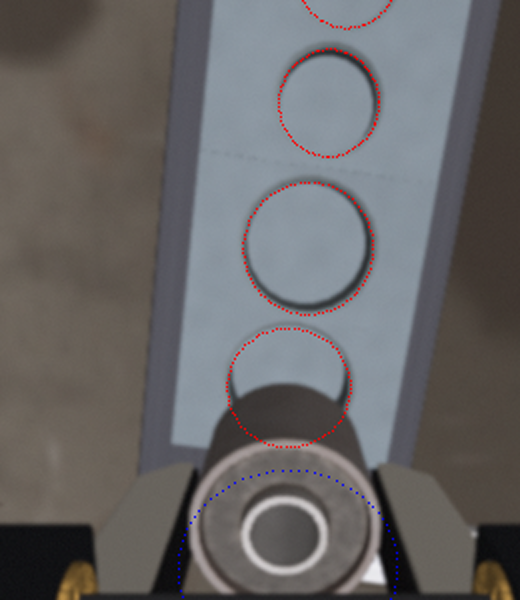

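Emit:
drive_tool(
  moves=[40, 0, 1, 25, 0, 0, 0, 40, 0, 0, 25, 0, 0, 0, 40, 0, 0, 18, 0, 0, 0, 40, 0, 0, 8, 0, 0, 0, 40, 0, 0, 8, 0, 0, 0, 40, 0, 0, 8, 0, 0, 0, 40, 0, 0, 0, 0, 0, 0],
)

```text
t: 9.55
tool_pos: [0.5294, 0.0254, 0.235]
orientation: [-2.221, -2.221, 0.001]
force: [0.1, 0.3, -3.0]
opening: 0.0439
gripper_force: 25.0
```

Emit:
drive_tool(
  moves=[40, 0, 0, 5, 0, 0, 0, 40, 0, 0, 4, 0, 0, 0, 40, 0, 0, 0, 0, 0, 0, 60, 0, 0, 0, 0, 0, 0, 60, 0, 0, 0, 0, 0, 0, 60, 0, 0, 0, 0, 0, 0, 70, 0, 0, -20, 0, 0, 0, 70, 0, 0, -25, 0, 0, 0],
)

```text
t: 10.35
tool_pos: [0.529, 0.0257, 0.2711]
orientation: [-2.22, -2.22, 0.003]
force: [0.5, 0.4, -0.1]
opening: 0.0687
gripper_force: 0.0
```

Emit:
drive_tool(
  moves=[70, 0, 0, -40, 0, 0, 0, 70, -35, -9, -15, 0, 0, 0, 70, -38, -10, 0, 0, 0, 0, 70, -38, -10, 0, 0, 0, 0, 70, -38, -10, 0, 0, 0, 0, 70, -38, -10, 0, 0, 0, 0, 70, -38, -10, 0, 0, 0, 0, 70, -38, -10, 0, 0, 0, 0],
)

```text
t: 11.15
tool_pos: [0.4601, -0.2389, 0.3273]
orientation: [2.22, 2.221, 0.0]
force: [0.7, 0.0, 0.5]
opening: 0.07
gripper_force: 0.0
```

Emit:
drive_tool(
  moves=[70, -38, -10, 0, 0, 0, 0, 70, -37, -10, 0, 0, 0, 0, 70, 0, 0, 0, 0, 0, 0, 70, 0, 0, 0, 0, 0, 0],
)

```text
t: 11.55
tool_pos: [0.4403, -0.3129, 0.3269]
orientation: [2.224, 2.219, 0.001]
force: [-0.6, -0.0, -0.3]
opening: 0.0701
gripper_force: 0.0
```

Run:
```python
from h import *
s=robot.read_state();print(s["tool_pos"],s["orientation"])
c=robot.read_camera("wrist"); np.savez("w5.npz",**c); cv2.imwrite("pics/w5.png",c["color"][:,:,::-1])
P=cloud(c); hsv=cv2.cvtColor(c["color"],cv2.COLOR_RGB2HSV)
m=(abs(P[...,2]-.042)<.003)&(np.arange(480)[:,None]<335)
n,l=cv2.connectedComponents(m.astype(np.uint8))
for i in range(1,n):
    k=l==i
    if k.sum()>60: q=P[k]; print(k.sum(),np.argwhere(k).mean(0).round(),cv2.minEnclosingCircle(q[:,:2].astype(np.float32)*1000),"sat",np.median(hsv[k][:,1]))
s=dict(np.load("scene0.npz"));print(onplane(s,[(310,358),(313,383),(362,389),(333,336)],.042).round(3))
```

```text
[ 0.44032265 -0.31294238  0.32688454] [2.22362146e+00 2.21892428e+00 5.88981239e-04]
398 [128. 335.] ((449.1420593261719, -230.94390869140625), 15.864300727844238) sat 157.0
197 [128. 334.] ((448.81927490234375, -230.95887756347656), 9.10621452331543) sat 160.0
362 [168. 240.] ((378.7153625488281, -260.18023681640625), 16.019987106323242) sat 165.0
980 [172. 610.] ((664.3070068359375, -267.45562744140625), 23.073890686035156) sat 10.0
211 [169. 240.] ((378.336181640625, -259.7356872558594), 9.555327415466309) sat 167.0
286 [232. 324.] ((442.4386291503906, -310.29986572265625), 15.956814765930176) sat 30.0
185 [234. 325.] ((443.27105712890625, -311.1418151855469), 9.922425270080566) sat 6.0
280 [242. 218.] ((357.0853271484375, -318.21990966796875), 16.36463737487793) sat 167.0
203 [243. 217.] ((356.78228759765625, -317.8085632324219), 9.195627212524414) sat 169.0
258 [309. 323.] ((441.0596923828125, -377.2231140136719), 16.276824951171875) sat 166.0
178 [310. 323.] ((440.7959289550781, -377.46435546875), 9.307332038879395) sat 169.0
[[ 0.377 -0.26   0.042]
 [ 0.356 -0.318  0.042]
 [ 0.44  -0.376  0.042]
 [ 0.449 -0.231  0.042]]
```

View pics/w5.png

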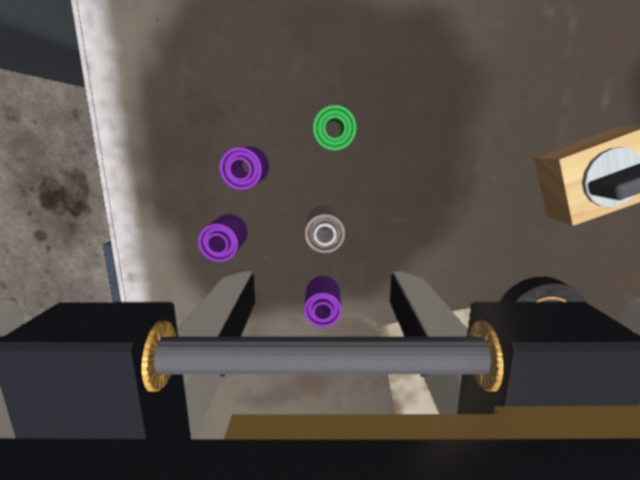

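The wrist view shows the grey small bush at (325,233), at world (0.4425, -0.3105), r 16 mm. The purple ones at (218,242) and (322,309) are clear of the fingers.

Emit:
drive_tool(
  moves=[60, 2.4, 2.2, 30, 0, 0, 0, 60, 0, 0, 30, 0, 0, 0, 60, 0, 0, 30, 0, 0, 0, 60, 0, 0, 21, 0, 0, 0, 60, 0, 0, 10, 0, 0, 0, 60, 0, 0, 0, 0, 0, 0, 26, 0, 0, 0, 0, 0, 0, 26, 0, 0, 0, 0, 0, 0],
  grip_force=20,
)

```text
t: 12.4
tool_pos: [0.4436, -0.3102, 0.2074]
orientation: [2.219, 2.22, 0.0]
force: [-0.0, -0.5, -0.3]
opening: 0.0486
gripper_force: 0.0
```

Emit:
drive_tool(
  moves=[26, 0, 0, 0, 0, 0, 0, 26, 0, 0, 0, 0, 0, 0, 26, 0, 0, 0, 0, 0, 0, 26, 0, 0, 0, 0, 0, 0, 26, 0, 0, -10, 0, 0, 0, 26, 0, 0, -30, 0, 0, 0, 26, 0, 0, -40, 0, 0, 0, 26, 0, 0, -40, 0, 0, 0],
)

```text
t: 13.2
tool_pos: [0.4423, -0.3095, 0.3265]
orientation: [-2.22, -2.22, 0.0]
force: [0.7, 0.4, -1.5]
opening: 0.0311
gripper_force: 20.0
```

Emit:
drive_tool(
  moves=[26, 37, 8.5, 0, 0, 0, 0, 26, 37, 8.5, 0, 0, 0, 0, 26, 37, 8.5, 0, 0, 0, 0, 26, 37, 8.5, 0, 0, 0, 0, 26, 37, 8.5, 0, 0, 0, 0, 26, 37, 8.5, 0, 0, 0, 0, 26, 37, 8.5, 0, 0, 0, 0, 26, 37, 8.5, 0, 0, 0, 0],
)

```text
t: 14.0
tool_pos: [0.5106, -0.0123, 0.3259]
orientation: [-2.222, -2.221, -0.0]
force: [1.2, -0.2, -2.0]
opening: 0.0314
gripper_force: 20.0
```

Emit:
drive_tool(
  moves=[26, 37, 8.5, 0, 0, 0, 0, 26, 37, 8.5, 0, 0, 0, 0, 26, 37, 8.5, 0, 0, 0, 0, 26, 36, 8.5, 0, 0, 0, 0, 26, 0, 0, 0, 0, 0, 0, 26, 0, 0, 0, 0, 0, 0, 26, 0, 0, 0, 0, 0, 0],
)

```text
t: 14.7
tool_pos: [0.5445, 0.1325, 0.3255]
orientation: [-2.222, -2.221, 0.001]
force: [0.7, 0.2, -1.2]
opening: 0.0312
gripper_force: 20.0
```

Run:
```python
from h import *
s=robot.read_state();T=s["tool_pos"];print(T,s["opening"])
c=robot.read_camera("wrist"); np.savez("w6.npz",**c); P=cloud(c)
Q=P.reshape(-1,3); z=T[2]-.207+.042
q=Q[(abs(Q[:,2]-z)<.004)&(np.linalg.norm(Q[:,:2]-T[:2],axis=1)<.018)]
print("held top",len(q),cv2.minEnclosingCircle(q[:,:2].astype(np.float32)*1000), q[:,2].mean()-z)
O=np.array([.5418,.1166]);y=np.radians(-7.65);ey=np.array([-np.sin(y),np.cos(y)]);print([(O+ey*v/1e3).round(4) for v in(-92,-36,17,61,113)])
c=robot.read_camera("scene"); P=cloud(c); Q=P.reshape(-1,3)
q=Q[(Q[:,2]>.05)&(Q[:,2]<.075)&(np.linalg.norm(Q[:,:2]-[.5295,.025],axis=1)<.03)]
print("large top z",len(q),np.median(q[:,2]) if len(q) else 0,cv2.minEnclosingCircle(q[:,:2].astype(np.float32)*1000))
```

```text
[0.54454677 0.13246651 0.32553109] 0.031187691538138378
held top 2365 ((544.5457763671875, 132.72607421875), 17.88996696472168) -0.0017266942148611297
[array([0.5296, 0.0254]), array([0.537 , 0.0809]), array([0.5441, 0.1334]), array([0.5499, 0.1771]), array([0.5568, 0.2286])]
large top z 159 0.05468282149163817 ((525.1444091796875, 25.974929809570312), 23.43117332458496)
```

Emit:
drive_tool(
  moves=[26, 0.7, 0, 25, 0, 0, 0, 26, 0, 0, 25, 0, 0, 0, 26, 0, 0, 18, 0, 0, 0, 26, 0, 0, 10, 0, 0, 0, 26, 0, 0, 8, 0, 0, 0, 26, 0, 0, 5, 0, 0, 0, 26, 0, 0, 0, 0, 0, 0],
)

```text
t: 15.5
tool_pos: [0.5448, 0.1336, 0.2345]
orientation: [-2.222, -2.221, 0.0]
force: [0.8, -0.4, -1.4]
opening: 0.0311
gripper_force: 20.0
```

Emit:
drive_tool(
  moves=[26, 0, 0, 5, 0, 0, 0, 26, 0, 0, 3, 0, 0, 0, 26, 0, 0, 0, 0, 0, 0, 50, 0, 0, 0, 0, 0, 0, 50, 0, 0, 0, 0, 0, 0, 50, 0, 0, 0, 0, 0, 0, 60, 0, 0, -30, 0, 0, 0, 60, 0, 0, -40, 0, 0, 0],
)

```text
t: 16.3
tool_pos: [0.5436, 0.1336, 0.2949]
orientation: [-2.219, -2.219, 0.007]
force: [1.1, 0.3, 0.1]
opening: 0.059
gripper_force: 0.0
```

Emit:
drive_tool(
  moves=[60, -30, 0, -40, 0, 0, 0, 60, -35, 0, -40, 0, 0, 0, 60, -35, 0, 0, 0, 0, 0, 60, 0, 0, 0, 0, 0, 0, 60, 0, 0, 0, 0, 0, 0],
)

```text
t: 16.8
tool_pos: [0.5447, 0.0353, 0.3744]
orientation: [-2.224, -2.219, -0.001]
force: [0.0, -0.2, -0.9]
opening: 0.06
gripper_force: 0.0
```

Run:
```python
from h import *
s=robot.read_state();T=s["tool_pos"];print(T,s["t"])
c=robot.read_camera("wrist"); np.savez("w7.npz",**c); P=cloud(c); Q=P[:330].reshape(-1,3); cv2.imwrite("pics/w7.png",c["color"][:,:,::-1])
for X,r in(((.5296,.0254),.025),((.5441,.1334),.018)):
    q=Q[(Q[:,2]>.05)&(Q[:,2]<.09)&(np.linalg.norm(Q[:,:2]-X,axis=1)<r+.004)]; 
    if len(q):
        t=q[q[:,2]>np.percentile(q[:,2],90)-.006]; print(len(q),np.percentile(q[:,2],[50,90]),cv2.minEnclosingCircle(t[:,:2].astype(np.float32)*1000))
        A=np.c_[t[:,:2],np.ones(len(t))]; print("tilt deg",np.degrees(np.linalg.lstsq(A,t[:,2],rcond=None)[0][:2]))
```

```text
[0.54470886 0.03529544 0.37435504] 16.8
1837 [0.05559892 0.05902293] ((529.3924560546875, 22.706119537353516), 26.28980827331543)
tilt deg [-0.01610176 -2.1770766 ]
1059 [0.05795677 0.06103669] ((544.7694091796875, 133.1394805908203), 16.09505844116211)
tilt deg [-0.09772529  0.21641694]
```

View pics/w7.png

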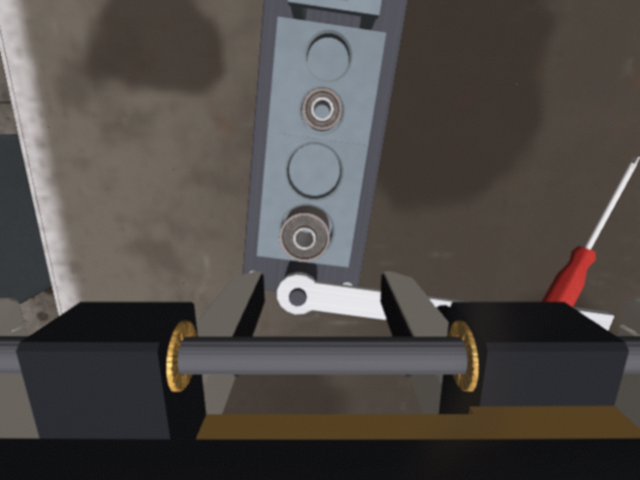

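The view shows both bushes seated upright, the large at (305,237) and the small at (322,109), with top heights of about 60 mm. Next, back to the knob.

Emit:
drive_tool(
  moves=[93, -26, 35, 0, 0, 0, 0, 93, -26, 35, 0, 0, 0, 0, 93, -26, 36, 10, 0, 0, 0, 93, 0, 0, 35, 0, 0, 0, 93, 0, 0, 32, 0, 0, 0, 93, 0, 0, 30, 0, 0, 0, 93, 0, 0, 0, 0, 0, 0, 50, 0, 0, 0, 0, 0, 0],
  grip_force=8,
)

```text
t: 17.65
tool_pos: [0.6504, -0.0409, 0.266]
orientation: [-2.218, -2.221, 0.002]
force: [0.7, 0.2, -0.5]
opening: 0.0886
gripper_force: 0.0
```

Emit:
drive_tool(
  moves=[15, 0, 0, 0, 0, 0, 0, 15, 0, 0, 0, 0, 0, 0, 15, 0, 0, 0, 0, 0, 0, 15, 0, 0, 0, 0, 0, 0, 15, 0, 0, 0, 0, 0, 0, 15, 0, 0, 0, 0, 0, 0, 15, 0, 0, 0, 0, 0, 0, 15, 0, 0, 0, 0, 0, 0],
)

```text
t: 18.45
tool_pos: [0.6508, -0.0422, 0.2673]
orientation: [-2.222, -2.221, -0.0]
force: [-0.5, -0.2, -0.3]
opening: 0.0257
gripper_force: 0.0
```

Emit:
drive_tool(
  moves=[15, 0, 0, 0, 0, 0, 0, 15, 0, 0, 0, 0, 0, 0, 15, 0, 0, 0, 0, 0, 0],
)

```text
t: 18.75
tool_pos: [0.6514, -0.0423, 0.2674]
orientation: [2.22, 2.22, 0.002]
force: [6.0, -0.4, -3.5]
opening: 0.0216
gripper_force: 8.0
```

Emit:
drive_tool(
  moves=[15, 10, 1.3, 0, 0, 0, 0, 15, 13, 0.3, 0, 0, 0, 0, 15, 12.9, -1, 0, 0, 0, 0, 15, 12.8, -2.3, 0, 0, 0, 0, 15, 12.5, -3.5, 0, 0, 0, 0, 15, 12.1, -4.8, 0, 0, 0, 0, 15, 11.5, -5.9, 0, 0, 0, 0, 15, 10.9, -7.1, 0, 0, 0, 0],
)

```text
t: 19.55
tool_pos: [0.6292, 0.0554, 0.2674]
orientation: [2.219, 2.22, 0.01]
force: [17.0, 7.6, -11.1]
opening: 0.0251
gripper_force: 8.0
```

Emit:
drive_tool(
  moves=[15, 10.1, -8.1, 0, 0, 0, 0, 15, 9.3, -9.1, 0, 0, 0, 0, 15, 8.3, -10, 0, 0, 0, 0, 15, 7.3, -10.7, 0, 0, 0, 0, 15, 6.2, -11.4, 0, 0, 0, 0, 15, 5, -12, 0, 0, 0, 0, 15, 3.8, -10, 0, 0, 0, 0, 15, 0, 0, 0, 0, 0, 0],
)

```text
t: 20.35
tool_pos: [0.5562, 0.105, 0.2685]
orientation: [2.22, 2.223, 0.004]
force: [-0.8, 5.4, 5.2]
opening: 0.0217
gripper_force: 8.0
```

Emit:
drive_tool(
  moves=[15, 1, -7, 0, 0, 0, 0, 15, 1, -6, 0, 0, 0, 0, 15, 0.5, -3, 0, 0, 0, 0, 15, 0, 0, 0, 0, 0, 0],
)

```text
t: 20.75
tool_pos: [0.5408, 0.1068, 0.2685]
orientation: [2.221, 2.222, 0.004]
force: [0.0, 6.1, 7.0]
opening: 0.0218
gripper_force: 8.0
```

Emit:
drive_tool(
  moves=[15, 0, -2, 0, 0, 0, 0, 15, 0, -2, 0, 0, 0, 0, 15, 0, 0, 0, 0, 0, 0],
)

```text
t: 21.05
tool_pos: [0.5385, 0.1067, 0.2685]
orientation: [2.219, 2.219, 0.011]
force: [16.7, 7.2, -6.0]
opening: 0.0229
gripper_force: 8.0
```

Force has risen to 17 N, so the bar is against its stop. Releasing and inspecting.

Emit:
drive_tool(
  moves=[60, 0, 2, 0, 0, 0, 0, 60, 0, 0, 0, 0, 0, 0, 60, 0, 0, 0, 0, 0, 0, 60, 0, 0, -30, 0, 0, 0, 60, 0, 0, -40, 0, 0, 0, 60, 20, 0, -40, 0, 0, 0, 60, 10, 0, -20, 0, 0, 0, 60, 0, 0, 0, 0, 0, 0],
)

```text
t: 21.85
tool_pos: [0.5391, 0.137, 0.4013]
orientation: [2.218, 2.22, 0.008]
force: [0.5, -0.2, -0.4]
opening: 0.0599
gripper_force: 0.0
```

Run:
```python
from h import *
s=robot.read_state();T=s["tool_pos"];print(T,s["t"])
c=robot.read_camera("wrist"); np.savez("w8.npz",**c); cv2.imwrite("pics/w8.png",c["color"][:,:,::-1])
```

```text
[0.53913644 0.13698208 0.40129152] 21.85
```

View pics/w8.png

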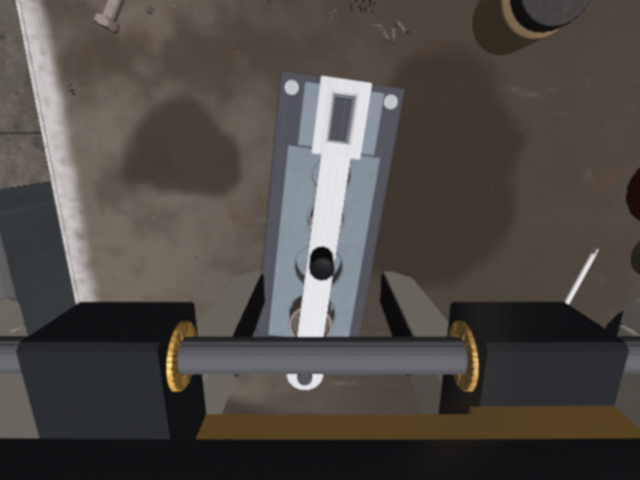

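The bar is over the bushes, with its slot at (342,119) and the bridge slot visible through it. Going to the stand now.

Emit:
drive_tool(
  moves=[60, -37, 11, 6, 0, 0, 0, 60, -37, 11, 6, 0, 0, 0, 60, -37, 11, 6, 0, 0, 0, 60, -37, 11, 6, 0, 0, 0, 60, -37, 11, 6, 0, 0, 0, 60, -37, 11, 6, 0, 0, 0, 60, -37, 11, 6, 0, 0, 0, 60, -37, 11, 6, 0, 0, 0],
)

```text
t: 22.7
tool_pos: [0.6256, -0.1621, 0.3459]
orientation: [-2.219, -2.218, 0.004]
force: [0.9, -0.5, 0.8]
opening: 0.0598
gripper_force: 0.0
```

Emit:
drive_tool(
  moves=[60, -37, 11, 6, 0, 0, 0, 60, -37, 11, 6, 0, 0, 0, 60, -35, 13, 6, 0, 0, 0, 60, 0, 0, 0, 0, 0, 0, 60, 0, 0, 0, 0, 0, 0],
)

```text
t: 23.2
tool_pos: [0.6603, -0.27, 0.3275]
orientation: [-2.22, -2.215, 0.003]
force: [-0.8, -0.0, 0.1]
opening: 0.0602
gripper_force: 0.0
```

Run:
```python
from h import *
s=robot.read_state();T=s["tool_pos"];print(T,s["t"])
w=dict(np.load("w8.npz"));
g=cv2.cvtColor(w["color"],cv2.COLOR_RGB2GRAY)[90:150,322:362]; m=(g<140).astype(np.uint8)
n,l,st,ce=cv2.connectedComponentsWithStats(m); i=l[29,20]; pts=np.argwhere(l==i)[:,::-1]+[322,90]
X=onplane(w,pts,.073)[:,:2]*1000; print("slot",st[i],cv2.minAreaRect(X.astype(np.float32)))
print("slot hand",onplane(w,[(342,119)],.073),"bolts",onplane(w,[(291,88),(391,102)],.008),"pivot",onplane(w,[(305,378)],.073))
c=robot.read_camera("wrist"); np.savez("w9.npz",**c); P=cloud(c); Q=P[:335].reshape(-1,3)
for lo,hi in((.030,.037),(.055,.075)):
    q=Q[(Q[:,2]>lo)&(Q[:,2]<hi)&(np.linalg.norm(Q[:,:2]-[.662,-.268],axis=1)<.06)]; print(len(q),cv2.minAreaRect(q[:,:2].astype(np.float32)*1000))
big(c,160,480,60,340,"pics/w9.png",2)
```

```text
[ 0.66028297 -0.27003143  0.32754547] 23.2
slot [  6   4  27  49 969] ((556.7192993164062, 228.86990356445312), (37.60845947265625, 17.442947387695312), 82.33230590820312)
slot hand [[0.55760664 0.22835985 0.073     ]] bolts [[0.51021375 0.2615621  0.008     ]
 [0.61086543 0.24867823 0.008     ]] pivot [[ 0.52352119 -0.0261799   0.073     ]]
3094 ((666.002197265625, -267.07635498046875), (70.1875228881836, 56.90739822387695), 21.18563461303711)
1208 ((665.8912353515625, -266.7740478515625), (45.966670989990234, 12.584623336791992), 21.294343948364258)
```

View pics/w9.png

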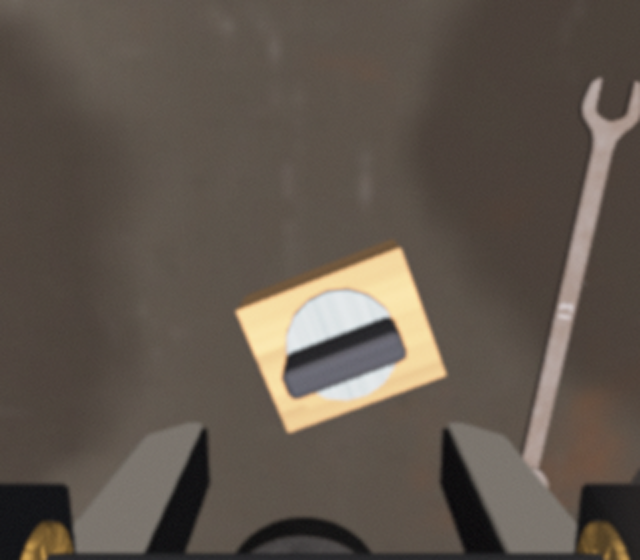

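The stand and wing are clear at crop (345,355): wing centre (0.666, -0.267), yaw 21.2°, size 46×12.6 as described. Aligning.

Emit:
drive_tool(
  moves=[60, 3, 5.6, 0, 0, 0, 8.59, 60, 0, 0, 0, 0, 0, 8.59, 60, 0, 0, 0, 0, 0, 8.59, 60, 0, 0, 0, 0, 0, 8.59, 60, 0, 0, 0, 0, 0, 8.59, 60, 0, 0, 0, 0, 0, 8.59, 60, 0, 0, 0, 0, 0, 8.59, 60, 0, 0, 0, 0, 0, 8.59],
)

```text
t: 24.05
tool_pos: [0.6668, -0.2642, 0.3314]
orientation: [-3.089, -0.573, 0.0]
force: [-0.0, 0.5, 0.3]
opening: 0.0601
gripper_force: 0.0
```

Emit:
drive_tool(
  moves=[60, 0, 0, 0, 0, 0, 0, 60, 0, 0, 0, 0, 0, 0],
)

```text
t: 24.25
tool_pos: [0.6669, -0.2649, 0.3314]
orientation: [-3.086, -0.589, 0.0]
force: [-0.3, -0.3, -0.4]
opening: 0.0598
gripper_force: 0.0
```

```bash
cat >> h.py <<'E'
def st(target=None,yaw=None):
    s=robot.read_state(); M=Ro.from_rotvec(s["orientation"]).as_matrix(); y=np.degrees(np.arctan2(M[1,0],M[0,0]))
    print("t",s["t"],"pos",s["tool_pos"].round(4),"xyaw",y.round(2),"zdir",M[:,2].round(3),"F",s["force"].round(1),"open",round(s["opening"],4),"q6",s["q"][5].round(2))
    if target is not None: print("shift tool mm",(M.T@(np.array(target)-s["tool_pos"])*1000).round(1),"turn z",None if yaw is None else round(y-yaw,2))
    return s
E
python3 - <<'E'
from h import *
st((.666,-.267,.228),21.25)
E
```

```text
t 24.25 pos [ 0.6669 -0.2649  0.3314] xyaw 21.61 zdir [-0.  0. -1.] F [-0.3 -0.3 -0.4] open 0.0598 q6 0.74
shift tool mm [ -1.7   1.7 103.4] turn z 0.36
```

Emit:
drive_tool(
  moves=[50, -1.7, 1.7, 30, 0, 0, 0.3, 50, 0, 0, 30, 0, 0, 0, 50, 0, 0, 25, 0, 0, 0, 50, 0, 0, 12, 0, 0, 0, 50, 0, 0, 5, 0, 0, 0, 50, 0, 0, 0, 0, 0, 0, 5, 0, 0, 0, 0, 0, 0, 5, 0, 0, 0, 0, 0, 0],
  grip_force=30,
)

```text
t: 25.05
tool_pos: [0.6668, -0.2685, 0.2313]
orientation: [3.087, 0.572, 0.004]
force: [0.6, 0.2, -0.3]
opening: 0.0386
gripper_force: 0.0
```

Emit:
drive_tool(
  moves=[5, 0, 0, 0, 0, 0, 0, 5, 0, 0, 0, 0, 0, 0, 5, 0, 0, 0, 0, 0, 0, 5, 0, 0, 0, 0, 0, 0, 5, 0, 0, 0, 0, 0, 0],
)

```text
t: 25.55
tool_pos: [0.6662, -0.2681, 0.2295]
orientation: [3.089, 0.572, 0.0]
force: [-0.3, 1.2, 2.4]
opening: 0.0119
gripper_force: 30.0
```

Run:
```python
from h import *
st((.666,-.267,.229),21.25)
```

```text
t 25.55 pos [ 0.6662 -0.2681  0.2295] xyaw 20.99 zdir [ 0.  0. -1.] F [-0.3  1.2  2.4] open 0.0119 q6 0.75
shift tool mm [ 0.2 -1.1  0.5] turn z -0.26
```

Emit:
drive_tool(
  moves=[5, 0, 0, -15, 0, 0, 0, 5, 0, 0, -30, 0, 0, 0, 5, 0, 0, -36, 0, 0, 0, 5, 0, 0, -35, 0, 0, 0, 5, 5.4, -25, 0, 0, 0, 0, 5, 5.4, -36, 0, 0, 0, 0, 5, 5.4, -36, 0, 0, 0, 0, 5, 5.4, -36, 0, 0, 0, 0],
)

```text
t: 26.35
tool_pos: [0.6381, -0.1352, 0.346]
orientation: [3.089, 0.571, 0.0]
force: [0.1, -0.1, -1.7]
opening: 0.0121
gripper_force: 30.0
```

Emit:
drive_tool(
  moves=[5, 5.4, -36, 0, 0, 0, 0, 5, 5.4, -36, 0, 0, 0, 0, 5, 5.4, -36, 0, 0, 0, 0, 5, 5.4, -36, 0, 0, 0, 0, 5, 5.4, -36, 0, 0, 0, 0, 5, 5.4, -36, 0, 0, 0, 0, 5, 5.4, -36, 0, 0, 0, 0, 5, 5.4, -36, 0, 0, 0, 0],
)

```text
t: 27.15
tool_pos: [0.5753, 0.1495, 0.3462]
orientation: [3.089, 0.572, 0.001]
force: [1.1, 0.4, -1.0]
opening: 0.0118
gripper_force: 30.0
```

Emit:
drive_tool(
  moves=[5, 0, 0, 0, 0, 0, -8, 5, 0, 0, 0, 0, 0, -8, 5, 0, 0, 0, 0, 0, -8, 5, 0, 0, 0, 0, 0, -8, 5, 0, 0, 0, 0, 0, -8, 5, 0, 0, 0, 0, 0, -8, 5, 0, 0, 0, 0, 0, -8, 5, 0, 0, 0, 0, 0, -5.4],
)

```text
t: 27.95
tool_pos: [0.5758, 0.1481, 0.3461]
orientation: [2.358, 2.075, 0.0]
force: [0.6, 0.3, -2.6]
opening: 0.0114
gripper_force: 30.0
```

Run:
```python
from h import *
st((.557,.2287,.34),82.35)
```

```text
t 27.95 pos [0.5758 0.1481 0.3461] xyaw 82.7 zdir [ 0. -0. -1.] F [ 0.6  0.3 -2.6] open 0.0114 q6 0.29
shift tool mm [ 77.6 -28.9   6.1] turn z 0.35
```

Emit:
drive_tool(
  moves=[5, 25, -10, 0, 0, 0, 0, 5, 27, -10, 0, 0, 0, 0, 5, 26, -9, 0, 0, 0, 0.35, 5, 0, 0, 0, 0, 0, 0, 5, 0, 0, 0, 0, 0, 0, 5, 0, 0, 0, 0, 0, 0],
)

```text
t: 28.55
tool_pos: [0.5576, 0.2287, 0.3456]
orientation: [2.37, 2.061, -0.0]
force: [-0.0, -0.4, -1.7]
opening: 0.0119
gripper_force: 30.0
```

Run:
```python
from h import *
s=st((.5568,.2287,.34),82.35)
c=robot.read_camera("wrist"); np.savez("w10.npz",**c)
im=c["color"].copy()
for z,col,(cx,cy),L,W in((.073,(255,0,0),(.5568,.2287),.0195,.0095),(.064,(0,255,0),(.5568,.2286),.018,.0075)):
    y=np.radians(82.35);a=np.array([np.cos(y),np.sin(y)]);b=np.array([a[1],-a[0]])
    X=[np.r_[np.array([cx,cy])+i*L*a+j*W*b,z] for i,j in((1,1),(1,-1),(-1,-1),(-1,1))]
    cv2.polylines(im,[proj(c,X).round().astype(int)],True,col,1)
T=s["tool_pos"]; P=cloud(c).reshape(-1,3); zt=T[2]-.2235+.063
q=P[(abs(P[:,2]-zt)<.004)&(np.linalg.norm(P[:,:2]-T[:2],axis=1)<.03)]
if len(q)>5: print("wing top",len(q),cv2.minAreaRect(q[:,:2].astype(np.float32)*1000))
c["color"]=im; big(c,200,440,150,400,"pics/w10.png",2.4)
```

```text
t 28.55 pos [0.5576 0.2287 0.3456] xyaw 82.02 zdir [ 0. -0. -1.] F [-0.  -0.4 -1.7] open 0.0119 q6 0.44
shift tool mm [-0.1 -0.8  5.6] turn z -0.33
wing top 2590 ((559.3145141601562, 233.42410278320312), (34.952842712402344, 34.600486755371094), 32.38903045654297)
```

View pics/w10.png

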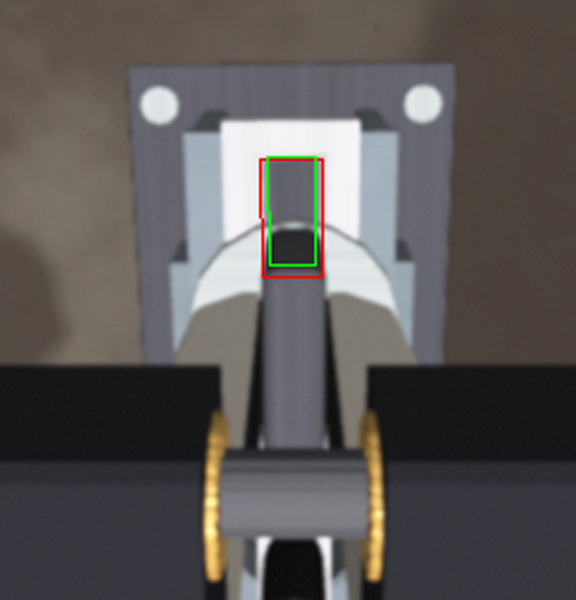

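The red and green slot outlines match the real slot (crop 262–323 × 158–277), and the bolt is centred. Descending.

Emit:
drive_tool(
  moves=[5, 0, -0.7, 18, 0, 0, -0.3, 5, 0, 0, 18, 0, 0, 0, 5, 0, 0, 6, 0, 0, 0, 5, 0, 0, 6, 0, 0, 0, 5, 0, 0, 4, 0, 0, 0, 5, 0, 0, 0, 0, 0, 0],
)

```text
t: 29.2
tool_pos: [0.5569, 0.2292, 0.2932]
orientation: [-2.365, -2.068, 0.0]
force: [0.6, -0.6, -1.7]
opening: 0.0117
gripper_force: 30.0
```

Emit:
drive_tool(
  moves=[5, 0, 0, 4, 0, 0, 0, 5, 0, 0, 4, 0, 0, 0, 5, 0, 0, 4, 0, 0, 0, 5, 0, 0, 0, 0, 0, 0],
)

```text
t: 29.6
tool_pos: [0.5565, 0.2293, 0.2804]
orientation: [-2.365, -2.068, 0.002]
force: [-0.8, 0.4, -1.4]
opening: 0.0118
gripper_force: 30.0
```

Emit:
drive_tool(
  moves=[5, 0, 0, 4, 0, 0, 0, 5, 0, 0, 4, 0, 0, 0, 5, 0, 0, 2, 0, 0, 0, 5, 0, 0, 1, 0, 0, 0, 5, 0, 0, 0, 0, 0, 0],
)

```text
t: 30.1
tool_pos: [0.5567, 0.2294, 0.27]
orientation: [-2.365, -2.068, 0.0]
force: [0.3, -0.5, -2.6]
opening: 0.0114
gripper_force: 30.0
```

Emit:
drive_tool(
  moves=[5, 0, 0, 1, 0, 0, 0, 5, 0, 0, 0.5, 0, 0, 0, 5, 0, 0, 0, 0, 0, 0],
)

```text
t: 30.4
tool_pos: [0.5568, 0.2294, 0.2688]
orientation: [2.365, 2.068, 0.0]
force: [0.5, 0.1, -2.4]
opening: 0.0118
gripper_force: 30.0
```

Emit:
drive_tool(
  moves=[5, 0, 0, 0, 0, 0, -7.5, 5, 0, 0, 0, 0, 0, -7.5, 5, 0, 0, 0, 0, 0, -7.5, 5, 0, 0, 0, 0, 0, -7.5, 5, 0, 0, 0, 0, 0, -7.5, 5, 0, 0, 0, 0, 0, -7.5],
)

```text
t: 31.0
tool_pos: [0.5568, 0.2294, 0.2689]
orientation: [1.386, 2.819, 0.0]
force: [0.4, -0.1, -2.1]
opening: 0.0114
gripper_force: 30.0
```

Emit:
drive_tool(
  moves=[5, 0, 0, 0, 0, 0, -7.5, 5, 0, 0, 0, 0, 0, -7.5, 5, 0, 0, 0, 0, 0, -7.5, 5, 0, 0, 0, 0, 0, -7.5, 5, 0, 0, 0, 0, 0, -7.5, 5, 0, 0, 0, 0, 0, -7.5, 5, 0, 0, 0, 0, 0, 0],
)

```text
t: 31.7
tool_pos: [0.5568, 0.2294, 0.2689]
orientation: [0.207, 3.135, 0.0]
force: [0.1, 1.2, -2.0]
opening: 0.0119
gripper_force: 30.0
```

Run:
```python
from h import *
st((.5568,.2294,.2685),172.35)
```

```text
t 31.7 pos [0.5568 0.2294 0.2689] xyaw 172.45 zdir [ 0.  0. -1.] F [ 0.1  1.2 -2. ] open 0.0119 q6 -1.13
shift tool mm [0.  0.  0.4] turn z 0.1
```

Emit:
drive_tool(
  moves=[5, 0, 0, 0.5, 0, 0, 0, 5, 0, 0, 0, 0, 0, 0, 30, 0, 0, 0, 0, 0, 0, 30, 0, 0, 0, 0, 0, 0, 30, 0, 0, 0, 0, 0, 0, 40, 0, 0, -20, 0, 0, 0, 40, 0, 0, -40, 0, 0, 0, 40, 0, 0, -45, 0, 0, 0],
)

```text
t: 32.5
tool_pos: [0.5561, 0.2292, 0.3726]
orientation: [-0.211, -3.131, 0.002]
force: [1.5, -0.2, 0.3]
opening: 0.04
gripper_force: 0.0
```

Emit:
drive_tool(
  moves=[60, 35, 0, -25, 0, 0, 0, 60, 35, 0, 0, 0, 0, 0, 60, 30, 0, 0, 0, 0, 0, 60, 0, 0, 0, 0, 0, 0, 60, 0, 0, 0, 0, 0, 0],
)

```text
t: 33.0
tool_pos: [0.4574, 0.2429, 0.3987]
orientation: [0.209, 3.133, 0.001]
force: [0.6, 0.0, -0.6]
opening: 0.0597
gripper_force: 0.0
```

Run:
```python
from h import *
st()
c=robot.read_camera("wrist");w=c; P=cloud(c).reshape(-1,3)
for z in(.108,.078):
    q=P[(abs(P[:,2]-z)<.003)&(np.linalg.norm(P[:,:2]-[.5568,.2294],axis=1)<.035)]
    if len(q)>5: print(z,len(q),cv2.minAreaRect(q[:,:2].astype(np.float32)*1000),q[:,2].mean())
c=robot.read_camera("scene"); 
a=cv2.resize(np.ascontiguousarray(c["color"][170:300,240:380,::-1]),(400,371),interpolation=cv2.INTER_CUBIC)
b=cv2.resize(np.ascontiguousarray(w["color"][:,:,::-1]),(400,371))
cv2.imwrite("pics/end.png",np.hstack([a,b]))
```

```text
t 33.0 pos [0.4574 0.2429 0.3987] xyaw 172.37 zdir [ 0.001  0.    -1.   ] F [ 0.6  0.  -0.6] open 0.0597 q6 -1.05
0.108 222 ((540.9638061523438, 232.24267578125), (11.501473426818848, 16.080842971801758), 82.6805191040039) 0.10739522158060445
0.078 877 ((549.7348022460938, 230.67239379882812), (48.08870315551758, 33.54616928100586), 81.97956848144531) 0.0779381591057663
```

View pics/end.png

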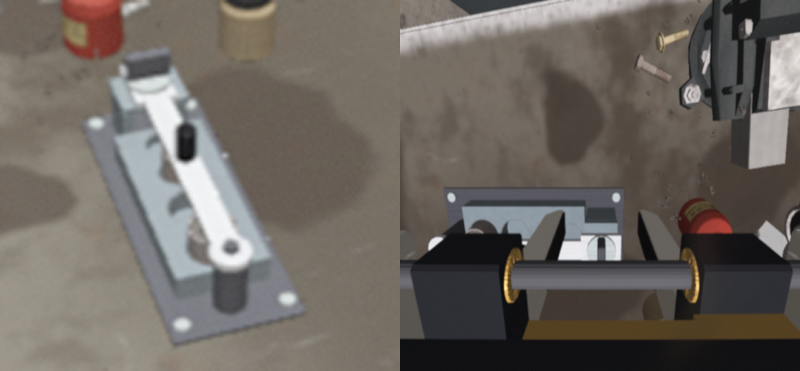

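The final views show the bolt wing crosswise with the collar on the bar (collar top 78 mm, wing top 107 mm). The bar is closed over both bushes and nothing grey is left on the bench. Handing in.

```bash
python3 -c "
from plant import robot
print(robot.close_job())"
```

```text
the job is handed in; nothing more can be done
None
```

I handed the job in at about 33 s. Both loose bushes (one large, one small) are seated upright, the bar is back against its stop, and the T-bolt sits with its collar on the bar and is turned a quarter so its head locks under the anchor; no verdict was returned.

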